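# Rail-shelf jar to the colour reader carousel

## Task

Take the red-lidded honey jar off the rack by lifting it up over the front rail and drawing it out forward, and stand it gently, upright and centred, on the white spot of the carousel. Then turn the carousel by its black post, anticlockwise seen from above, until the index pin clicks into its notch, and let go, leaving the pin in the notch and the jar still upright on its spot. Leave the other two jars and the orange tub where they are.

Things in the scene. Friction and masses are not known exactly. Their poses are not given: they have to be found in the camera images.
- red_jar_mid (a point): the jar to move: yellow body, red lid; jar, 54 mm diameter body (57 mm over the lid), 70 mm high, about 0.11 to 0.22 kg; the point is its centre, 35 mm above its underside; z is its upright axis. It stands in one of three places on the rack, 105 mm apart, with the other jars in the other two.
- white_jar_mid (a point): bystander: yellow body, white lid; jar, 54 mm diameter body (57 mm over the lid), 70 mm high, about 0.11 to 0.22 kg; the point is its centre, 35 mm above its underside; z is its upright axis
- yellow_jar_mid (a point): bystander: all yellow with yellow lid; jar, 54 mm diameter body (57 mm over the lid), 70 mm high, about 0.11 to 0.22 kg; the point is its centre, 35 mm above its underside; z is its upright axis
- honey_tub_mid (a point): bystander standing on the bench: orange tub with white lid, 100 mm diameter, 86 mm high; the point is its centre, 43 mm above the bench
- rack: fixed grey and white bench rack, 130 deep x 370 wide x 200 mm high, a rail along its front. Origin: centre of its foot, on the bench. x points into the rack (away from the robot), y along its width to the left, z up. The jars stand on its shelf board at z = 50 mm, centres at about x = -18 mm and y = -105, 0, 105 mm.
- rail (a point): middle of the front retaining rail, a steel bar of 8 mm along the rack's width, 358 mm long; its centre 58 mm in front of the rack's origin, 80 mm above the bench, so its top is 34 mm above the shelf board. Open above. A like bar runs along the back, 58 mm behind the rack's origin.
- top_board (a point): middle of the lower front edge of the rack's top board, which runs along the rack's width over the middle of the jars: 6 mm in front of the rack's origin, 185 mm above the bench, 30 mm wide, 12 mm thick. A lifted jar has 65 mm of headroom. A gripper pointing straight down cannot get at the jars: come over the rail, fingers tilted 40 to 45 degrees from vertical, pointing down and into the rack.
- place (a point): white round spot, 62 mm diameter, on the carousel's upper surface, 70 mm from its axis; the point is its centre at the surface (45 mm above the bench). It turns with the carousel.
- post (a point): black upright post on the carousel opposite the white spot, 16 mm diameter, 55 mm high, 85 mm from the axis; the point is on the post's centre line 30 mm above the carousel's surface (25 mm below the post's top). It turns with the carousel.
- axis (a point): centre of the carousel, on its vertical axis at its upper surface (45 mm above the bench): a fixed stand with a blue disc of 230 mm diameter that turns. A white colour reader 125 mm high stands beside it on the right, its amber window 134 mm from the axis; it does not turn.
- carousel (a joint): angle of the carousel, rad, growing anticlockwise seen from above, range 0 to 1.85; starts between 0 and 0.3 and stays where it is left; turning takes about 1 to 3 N at the post. The notch is hidden under the disc, somewhere between 1.0 and 1.4 rad, elsewhere every time; it catches the carousel, pulling it in with a click, then resists several newtons at the post either way; pushed harder it rides out.
- pin (a joint): sprung index pin with a red knob, low beside the disc: outward travel in m, about 0.004 while it rides on the ring, about 0 when it has dropped into the notch. It moves by itself, drops in within about 0.06 rad of the notch, and when the post is let go it centres the carousel.
Mind the look-alikes: they are no part of the job. Leave any pink or turquoise look-alike of the part that bears red_jar_mid alone.

How it is judged (in metres and radians):
On the way, in this order (a step that is already met when the one before it is completed fails the run):
1. the red-lidded jar is lifted clear above the rail, still behind it (z of red_jar_mid in the frame of rack above 0.12 m and x of red_jar_mid in the frame of rack above -0.05 m), for 0.1 s.
2. it is drawn out in front of the rail (x of red_jar_mid in the frame of rack below -0.095 m), for 0.05 s.
3. it stands released and upright on the white spot, before the pin is in the notch (horizontal distance between red_jar_mid and place below 0.012 m and height (world z) of red_jar_mid between 0.076 and 0.084 m and angle between red_jar_mid's own z axis and vertical below 0.08 rad and contact force between red_jar and the fingers below 0.1 N and linear speed of red_jar below 0.02 m/s and value of joint pin above 0.003 m), for 0.2 s.
At the end, for the whole second after the job is handed in: Red-lidded jar upright (0.08 rad), at rest, released, its centre within 12 mm of the white spot's; carousel at rest with the pin in its notch (pin below 2 mm, angle above 0.85 rad); other jars and tub within 20 mm of their starts (horizontal distance between red_jar_mid and place below 0.012 m and height (world z) of red_jar_mid between 0.076 and 0.084 m and angle between red_jar_mid's own z axis and vertical below 0.08 rad and contact force between red_jar and the fingers below 0.1 N and linear speed of red_jar below 0.02 m/s and value of joint pin below 0.002 m and value of joint carousel above 0.85 rad and velocity of joint carousel between -0.02 and 0.02 rad/s and distance of each of white_jar_mid, yellow_jar_mid, honey_tub_mid from where it was at the start of the episode below 0.02 m); the robot touches nothing.
It fails at once if another jar or the tub is shifted more than 20 mm or tipped (distance of any of white_jar_mid, yellow_jar_mid, honey_tub_mid from where it was at the start of the episode above 0.02 m or angle between any of white_jar_mid, yellow_jar_mid, honey_tub_mid's own z axis and vertical above 0.35 rad).
It fails at once if the red-lidded jar is slammed onto the carousel (more than 35 N) (contact force between red_jar and carousel above 35 N).
It fails at once if the red-lidded jar is tipped over (angle between red_jar_mid's own z axis and vertical above 0.8 rad).
It also fails if it takes over 61 s, if anything falls off the work surface, if the arm or the gripper's body presses on something with over 40 N, if the wrist force passes 120 N, or if a joint passes its speed limit or range.

## Robot

A 6-joint arm with a two-finger parallel gripper is mounted at the origin on the work surface. World frame = base frame: x ahead of the robot, y to its left, z up, the work surface at z = 0. Lengths are in mm, angles in rad, forces in N, time in s.
With the tool pointing down it reaches from about 350 to 975 mm from the base axis. Payload 7.1 kg.
Tool frame: the origin (TCP) lies at the very end of the fingers, on their centre line; the grasp point (between the pads) lies 19 mm behind it (ctrl.grasp_offset is the distance from the TCP to the grasp point, in mm); z points along the fingers, y is the line along which they close (so a half turn about z gives the same grasp; the last joint's range is limited). The gripper opens to 88 mm and grips with 3 to 60 N. Pads are 20 mm wide; open, the fingers measure 115 mm over their backs; the gripper's body (75 mm by 178 mm) begins 61 mm behind the grasp point.
Start: joints at [1.104, 0.423, 1.63, -0, 1.089, -0.019], TCP at [270.582, 563.374, 202.175] pointing down, gripper open.
Joint ranges: [-3, 3], [-0.9, 2.11], [0.09, 2.58], [-1.31, 4.45], [0.11, 2.69], [-2.54, 2.54]. Speed limits (rad/s): [2.39, 2.39, 3.01, 3.14, 3.14, 3.14].

## Interface

Orientations are given as a rotation vector (axis times angle).
In Python, from workcell import ctrl, viewer, ticket, models gives the robot as it stands.
- The arm moves only by the tool play_rows, never from a script. Its arguments are lists of equal length, an entry for each row: "dp": the shift along the world's x, y, z in mm, a list of three; "yaw": the turn about the world's z in degrees. In form: {"dp": [[tx, ty, tz], ...], "yaw": [yaw, ...]}. A call has 1 to 8 rows; each row shifts and turns the commanded pose from where the row before left it; what a row does not reach is not made up. A row lasts 1/12 s, in which the tool goes at most 41.7 mm and 7.16 degrees, less where a joint would pass 70% of its speed; a pose out of reach is approached as far as the arm can. A call is refused whole if a number of a shift passes 41.7 or a number of a turn 7.16, either way. A call with a gripper value outside its range is refused whole. "gripper" is the closure, from 0 (fully open) to 1 (shut), set as the call begins (left out, the last holds). The fingers move at their own pace and stop on an object; the grip force is fixed at half the most. Time passes only in rows, so rows that do not move let the fingers close. It gives the time, the measured TCP pose, the force, the opening and the grip force at its end, in the units of the state.
- ctrl.get_obs(): the state, without advancing time (a new reading comes with each control period).
- viewer.get_image(name): name is "side" or "top"; returns a dict with "pixels" (420x560x3 uint8, red, green, blue), "range_z" (420x560 float32, mm along the optical axis (not along the pixel's ray), 0 where there is no reading), "fx", "fy", "cx", "cy" (pixels), "dist_coeffs" ([k1, k2, p1, p2, k3] as OpenCV has them; the pictures are not rectified), "T" (4x4, takes a point from camera to world coordinates). Camera axes: x right, y up, looking along -z (the intrinsics and any distortion apply to the point x, -y, -z); pixel columns grow to the right and rows downward; lengths in mm; the calibration is good to about 2 mm. A picture is of the moment at which its call begins.
- ticket.close_job(): hands the job in; it is judged then, once.
Trained networks look in a picture, given as the dict that the camera call returned (one of the last four; its "shot" number tells which), for a name from the list of things; names that differ only in an ending like _2 or _b are one class to them, and where a whole thing is asked for, a point or a joint stands for the part that bears it (a point fixed in the world has none). Each returns a list of dicts, best first, with "conf" (0 to 1); they miss things now and then, are a little off and sometimes report something else, mostly with a low value. They report only what shows in the picture. A call takes as long as a camera call. They do not tell look-alikes from the thing itself.
- models.look_for(picture, name): "bbox" ([centre column, centre row, width, height] in pixels, round what is visible of it).
- models.landmark_of(picture, name): "location" ([column, row] in pixels: a listed point, or the origin of a listed thing).
The state is a dict: "t": time; "qpos": joint angles; "qvel": joint speeds; "joint_torque": joint torques, N m; "ee_pos": TCP position; "orientation": TCP orientation; "ft_force": force on the tool from outside, world axes, zero at the start; "moment": the same for the moment, N m; "width": finger opening in mm; "grasp_force": force on a finger pad.
Only numpy, scipy, OpenCV 4.12 (cv2) and the standard library are available. Lean on these libraries where they do the work, as an engineer would, in place of code of your own. Each camera call takes 0.05 s, during which the arm holds its last target. There are 200 camera calls.

## Working session

There is one attempt and no reset: what is moved stays moved. The work goes in short steps, Python scripts to look and compute and a tool call to move; the robot and the scene stay as the last step left them, time stands still between calls to the robot, and variables do not carry over. Pictures are saved under pics/ and viewed, at most 10 in all, crops included, and the job is handed in when it is done.

Besides the shell and the picture viewer there is one more tool, called after "Call:" by a JSON object that holds its "method" and its "body", one argument or row to a line. play_rows: Moves the arm, as the interface text tells. Its arguments: {"type":"object","properties":{"dp":{"type":"array"},"yaw":{"type":"array"},"gripper":{"type":"number"}},"required":["dp","yaw"]}

```bash
mkdir -p pics; ls; cat > h.py <<'E'
import numpy as np, cv2
from workcell import ctrl, viewer, ticket, models
def ray(im,uv):
    K=np.array([[im['fx'],0,im['cx']],[0,im['fy'],im['cy']],[0,0,1.]])
    p=cv2.undistortPoints(np.array([[uv]],float),K,np.array(im['dist_coeffs'],float))[0,0]
    return np.array([p[0],-p[1],-1.])
def at_z(im,uv,z):
    T=np.array(im['T']); d=T[:3,:3]@ray(im,uv); o=T[:3,3]
    return o+d*(z-o[2])/d[2]
def depth(im,uv):
    T=np.array(im['T']); c,r=map(int,np.round(uv)); w=im['range_z'][r-1:r+2,c-1:c+2]; w=w[w>0]
    return T[:3,:3]@(ray(im,uv)*np.median(w))+T[:3,3] if len(w) else None
def save(im,n,crop=None):
    cv2.imwrite('pics/'+n,im['pixels'][:,:,::-1])
E
python3 - <<'E'
from h import *
np.set_printoptions(precision=3,suppress=True)
o=ctrl.get_obs(); print({k:np.round(v,3) for k,v in o.items()}, ctrl.grasp_offset)
ims={}
for n in('side','top'):
    im=viewer.get_image(n); ims[n]=im; save(im,n+'0.png'); print(n,np.array(im['T'])[:3,3])
    for t in ['red_jar_mid','white_jar_mid','yellow_jar_mid','honey_tub_mid','rack','rail','top_board','place','post','axis','pin']:
        for d in models.landmark_of(im,t)[:3]:
            p=depth(im,d['location']); print(t,np.round(d['location'],1),round(d['conf'],2),p)
E
```

```text
pics
{'t': np.float64(0.0), 'qpos': array([ 1.104,  0.424,  1.631,  0.   ,  1.089, -0.019]), 'qvel': array([ 0.   ,  0.001,  0.   ,  0.002, -0.   ,  0.001]), 'joint_torque': array([  0.   , -54.461, -27.367,   0.064,   0.023,  -0.   ]), 'ee_pos': array([270.313, 562.869, 201.416]), 'orientation': array([-0.697, -3.063,  0.002]), 'ft_force': array([ 0.576,  0.651, -0.023]), 'moment': array([ 0.039, -0.025,  0.065]), 'grasp_force': np.float64(0.0), 'width': np.float64(87.78)} 18.700000000000003
side [  27.243 -758.273  812.851]
red_jar_mid [183.4 232.9] 0.97 [377.955 122.982  52.448]
red_jar_mid [267.6 237.3] 0.89 [524.95  -20.543  61.111]
red_jar_mid [277.4 177.1] 0.77 [665.414 132.788  94.52 ]
yellow_jar_mid [204.8 164.1] 0.88 [535.265 288.613 106.226]
yellow_jar_mid [235.9 180.9] 0.69 [589.766 221.943  65.231]
honey_tub_mid [337. 219.] 0.68 [691.568 -76.339  72.473]
rack [242.3 192. ] 0.74 [589.909 191.928  44.993]
rail [236.9 177.7] 0.75 [585.932 208.646  84.169]
top_board [241.1 134.3] 0.84 [626.172 239.902 188.638]
top_board [242.6 192.3] 0.46 [589.869 190.374  44.885]
place [311.3 301.9] 0.86 [ 489.003 -227.446   46.099]
post [368.8 260.6] 0.95 [ 637.55  -237.492   86.192]
post [243.2 191.5] 0.43 [591.952 190.439  46.623]
post [312.3 303.1] 0.31 [ 488.273 -231.547   46.621]
axis [335.6 288. ] 0.95 [ 552.321 -230.553   50.039]Traceback (most recent call last):
  File "<stdin>", line 8, in <module>
ValueError: it knows: axis, honey_tub_mid, place, post, rack, rail, red_jar_mid, top_board, white_jar_mid, yellow_jar_mid
```

```bash
python3 -c "
import cv2,numpy as np
a=[cv2.imread('pics/%s0.png'%n) for n in('side','top')]
cv2.imwrite('pics/a.png',a[0]);cv2.imwrite('pics/b.png',a[1])"
```

```text
[ WARN:0@0.018] global loadsave.cpp:275 findDecoder imread_('pics/top0.png'): can't open/read file: check file path/integrity
Traceback (most recent call last):
cv2.error: OpenCV(4.12.0) /io/opencv/modules/imgcodecs/src/loadsave.cpp:1146: error: (-215:Assertion failed) !_img.empty() in function 'imwrite'
```

View pics/side0.png

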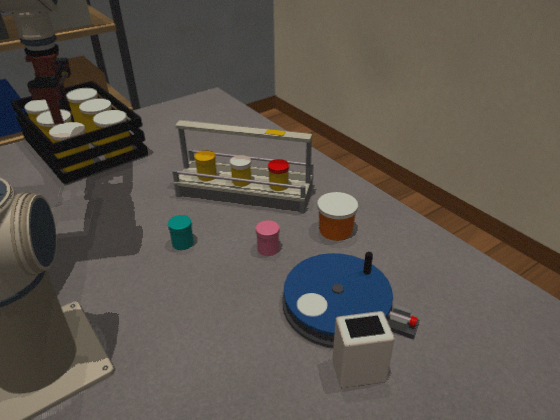

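```bash
python3 - <<'E'
from h import *
np.set_printoptions(precision=1,suppress=True)
for n in('top','side'):
    im=viewer.get_image(n); save(im,n+'1.png'); print(n,np.array(im['T'])[:3,3])
    for t,z in dict(red_jar_mid=85,white_jar_mid=85,yellow_jar_mid=85,honey_tub_mid=43,rack=0,rail=80,top_board=185,place=45,post=75,axis=45).items():
        for d in models.landmark_of(im,t)[:3]:
            print(t,np.round(d['location'],1),round(d['conf'],2),depth(im,d['location']),at_z(im,d['location'],z))
E
```

```text
top [487.5   7.2 861. ]
red_jar_mid [205.7 297.1] 0.96 [385.7 145.   70.9] [387.5 142.6  85. ]
red_jar_mid [270.7 222.1] 0.85 [539.7  15.   70.9] [538.7  14.9  85. ]
red_jar_mid [198.8 154.8] 0.63 [667.4 157.8 121.3] [676.2 165.2  85. ]
white_jar_mid [164.6 187.5] 0.89 [601.6 222.7 120.9] [607.2 233.2  85. ]
yellow_jar_mid [123.3 214.1] 0.89 [548.5 301.7 121. ] [551.5 316.   85. ]
rack [168.8 186.7] 0.7 [603.3 214.5 120.9] [622.2 248.4   0. ]
rail [175.3 197.4] 0.58 [587.9 212.2  77.7] [587.6 211.6  80. ]
top_board [139.5 173.3] 0.9 [642.8 298.9  51. ] [617.1 250.7 185. ]
top_board [385.3 216.4] 0.73 [ 555.8 -229.4   50.1] [ 544.4 -190.   185. ]
place [381.1 251.4] 0.63 [ 481.3 -220.5   45.5] [ 481.3 -220.6   45. ]
post [389.1 174.4] 0.84 [ 637.3 -224.3   99.8] [ 642.1 -231.9   75. ]
post [201.  152.5] 0.73 [672.2 153.7 120.8] [683.6 162.7  75. ]
post [382.9 249.3] 0.35 [ 485.8 -224.3   45.9] [ 485.9 -216.    75. ]
axis [383.5 216.4] 0.84 [ 555.7 -225.3   50.9] [ 556.2 -226.9   45. ]
side [  27.2 -758.3  812.9]
red_jar_mid [184.6 230.9] 0.75 [382.  123.6  56.2] [368.5  90.1  85. ]
re
[... 194 characters left out ...]
615.8 232.7  85. ]
yellow_jar_mid [203.4 161.1] 0.8 [532.9 290.1 115.9] [555.3 336.5  85. ]
honey_tub_mid [340.9 217.2] 0.68 [695.5 -85.1  81.6] [730.8 -49.5  43. ]
rack [242.6 192.3] 0.65 [589.7 190.2  45.1] [622.8 245.8   0. ]
rack [337.1 216.9] 0.57 [689.3 -78.5  81.3] [762.9  -2.9   0. ]
rail [235.3 178.9] 0.83 [581.3 209.7  81.6] [582.5 211.8  80. ]
top_board [240.8 138.8] 0.56 [787.8 513.1   1.4] [615.8 225.5 185. ]
place [309.7 299.8] 0.96 [ 489.5 -221.6   46.9] [ 490.6 -220.3   45. ]
post [364.5 260.2] 0.89 [ 662.8 -203.5   48. ] [ 640.4 -223.    75. ]
axis [336.8 287.6] 0.68 [ 553.7 -232.6   52.1] [ 558.6 -227.7   45. ]
axis [238.2 171.8] 0.22 [594.6 214.5  96.6] [635.5 284.6  45. ]
```

View pics/top1.png

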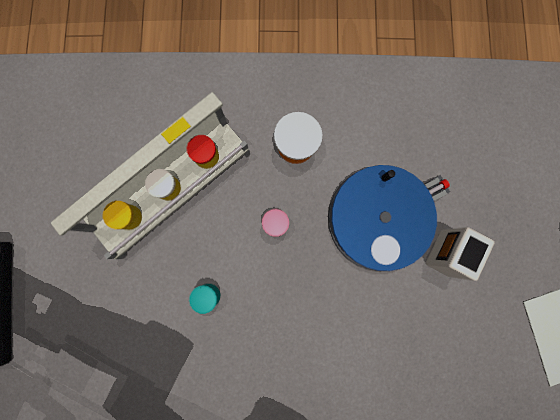

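Call:
{"method": "play_rows", "body": {
  "dp": [
    [0,-20,20],
    [0,-20,20],
    [0,-20,20],
    [0,-20,20],
    [0,-20,20],
    [0,-20,20],
    [0,-20,20],
    [0,-20,20]
  ],
  "yaw": [7,7,7,7,7,7,7,7]
}}

```text
t: 2.32
ee_pos: [270.4, 402.3, 363.2]
orientation: [-0.831, 3.029, 0.0]
ft_force: [0.7, -0.3, -1.0]
width: 88.0
grasp_force: 0.0
```

```bash
cat >> h.py <<'E'
from scipy.spatial.transform import Rotation as Ro
def st():
    o=ctrl.get_obs(); R=Ro.from_rotvec(o['orientation']).as_matrix(); z=R[:,2]; y=R[:,1]
    print('t%.2f'%o['t'],'q',np.round(o['qpos'],2),'p',np.round(o['ee_pos'],1),'tilt%.1f taz%.1f yaz%.1f ypitch%.1f'%(np.degrees(np.arccos(-z[2])),np.degrees(np.arctan2(z[1],z[0])),np.degrees(np.arctan2(y[1],y[0])),np.degrees(np.arcsin(y[2]))),'w%.1f g%.1f'%(o['width'],o['grasp_force']),'f',np.round(o['ft_force'],1))
    g=o['ee_pos']-z*ctrl.grasp_offset; print('grasp',np.round(g,1)); return o,R,g
def lidcirc(im,lo,hi,z,box,hsv=True):
    h=cv2.cvtColor(im['pixels'],cv2.COLOR_RGB2HSV); m=cv2.inRange(h,np.array(lo),np.array(hi))
    k=np.zeros_like(m); c0,r0,c1,r1=box; k[r0:r1,c0:c1]=m[r0:r1,c0:c1]
    n,l,s,c=cv2.connectedComponentsWithStats(k); i=1+np.argmax(s[1:,4])
    cn=max(cv2.findContours((l==i).astype(np.uint8),0,2)[0],key=cv2.contourArea)
    P=np.array([at_z(im,p[0],z)[:2] for p in cn]); (x,y),r=cv2.minEnclosingCircle(P.astype(np.float32))
    e=cv2.fitEllipse(P.astype(np.float32)); return s[i,4],(x,y,r),e
E
python3 - <<'E'
from h import *
np.set_printoptions(precision=1,suppress=True)
st()
im=viewer.get_image('top')
print('red',lidcirc(im,(0,150,80),(10,255,255),120,(170,120,230,180)))
print('yel',lidcirc(im,(18,130,80),(35,255,255),120,(95,190,140,240)))
print('white',lidcirc(im,(0,0,120),(180,60,255),120,(146,170,176,198)))
print('spot',lidcirc(im,(0,0,150),(180,70,255),45,(365,230,405,270)))
print('disc',lidcirc(im,(100,100,30),(125,255,255),45,(320,150,450,280)))
print('post',lidcirc(im,(0,0,0),(180,255,45),75,(370,160,400,190)))
print('tub',lidcirc(im,(0,0,120),(180,70,255),86,(265,105,330,170)))
print('pink',lidcirc(im,(150,60,80),(179,255,255),70,(255,200,295,240)))
E
```

```text
t2.32 q [ 0.9  0.1  1.7 -0.   1.4 -1.1] p [270.4 402.3 363.2] tilt0.0 taz47.0 yaz120.7 ypitch0.0 w88.0 g0.0 f [ 0.7 -0.3 -1. ]
grasp [270.4 402.3 381.9]
red (np.int32(626), (679.7511596679688, 154.3758087158203, 29.4152889251709), ((680.013916015625, 154.4856719970703), (53.734291076660156, 56.82228469848633), 95.50961303710938))
yel (np.int32(871), (545.5036010742188, 305.8504333496094, 38.167327880859375), ((545.6510009765625, 306.555419921875), (53.72684097290039, 78.613037109375), 169.08470153808594))
white (np.int32(712), (610.7920532226562, 232.46641540527344, 38.58549118041992), ((610.9022827148438, 242.0584259033203), (61.70722198486328, 77.40462493896484), 19.339757919311523))
spot (np.int32(683), (485.6868591308594, -229.5717010498047, 31.44174575805664), ((485.5836486816406, -229.68336486816406), (60.99182891845703, 61.6738166809082), 53.48585510253906))
disc (np.int32(7868), (555.6494750976562, -228.40194702148438, 115.6452407836914), ((555.3084106445312, -228.44935607910156), (226.1592559814453, 227.8986358642578), 17.42841339111328))
post (np.int32(88), (638.8120727539062, -229.43943786621094, 15.580613136291504), ((640.6268920898438, -228.91944885253906), (14.65870189666748, 32.99073791503906), 31.852298736572266))
tub (np.int32(3506), (717.0917358398438, -38.33344268798828, 95.94612884521484), ((930.310302734375, -56.649658203125), (206.1473846435547, 557.3633422851562), 85.0016860961914))
pink (np.int32(509), (539.86376953125, 5.78247594833374, 29.283580780029297), ((539.60888671875, 5.933806896209717), (55.39139938354492, 56.92844009399414), 97.48136138916016))
```

Call:
{"method": "play_rows", "body": {
  "dp": [
    [20,-19,30],
    [20,-19,30],
    [20,-19,30],
    [20,-19,30],
    [20,-19,30],
    [20,-19,30],
    [20,-19,30],
    [20,-19,30]
  ],
  "yaw": [0,0,0,0,0,0,0,0]
}}

```text
t: 3.03
ee_pos: [431.2, 250.3, 603.7]
orientation: [-0.82, 3.032, 0.0]
ft_force: [0.3, 0.5, 1.0]
width: 87.6
grasp_force: 0.0
```

```bash
python3 - <<'E'
from h import *
np.set_printoptions(precision=1,suppress=True)
st()
im=viewer.get_image('top'); np.save('top.npy',im,allow_pickle=True)
T=np.array(im['T']); r,c=np.indices((420,560)); uv=np.stack([c.ravel(),r.ravel()],1).astype(float)
K=np.array([[im['fx'],0,im['cx']],[0,im['fy'],im['cy']],[0,0,1.]])
p=cv2.undistortPoints(uv[:,None],K,np.array(im['dist_coeffs'],float))[:,0]
P=np.c_[p[:,0],-p[:,1],-np.ones(len(p))]*im['range_z'].ravel()[:,None]; P=P@T[:3,:3].T+T[:3,3]
ok=(im['range_z'].ravel()>0)
def reg(x0,x1,y0,y1,z0,z1): return P[ok&(P[:,0]>x0)&(P[:,0]<x1)&(P[:,1]>y0)&(P[:,1]<y1)&(P[:,2]>z0)&(P[:,2]<z1)]
b=reg(480,800,80,460,192,202)
rc=cv2.minAreaRect(b[:,:2].astype(np.float32)); print('board',len(b),b[:,2].mean(),rc)
rl=reg(480,800,80,460,78,88); print('rail',len(rl)); 
for n,(x,y) in dict(red=(680,154),white=(605,230),yel=(545,310)).items():
    q=reg(x-45,x+45,y-45,y+45,116,125); (cx,cy),rr=cv2.minEnclosingCircle(q[:,:2].astype(np.float32)); print(n,len(q),q.mean(0),cx,cy,rr)
q=reg(620,800,-120,60,80,92); print('tub',len(q),q.mean(0),cv2.minEnclosingCircle(q[:,:2].astype(np.float32)))
q=reg(600,680,-270,-190,94,106); print('post',len(q),q.mean(0))
q=reg(400,760,-420,-260,110,140); print('reader',len(q),q.min(0),q.max(0))
E
```

```text
t3.03 q [ 0.5  0.   1.3  0.   1.9 -1.6] p [431.2 250.3 603.7] tilt0.0 taz40.2 yaz120.3 ypitch0.0 w87.6 g0.0 f [0.3 0.5 1. ]
grasp [431.2 250.3 622.4]
board 3526 197.5436297601078 ((635.2353515625, 253.3949737548828), (32.18048858642578, 368.777099609375), 40.55547332763672)
rail 782
red 643 [680.8 155.6 120.3] 681.0283203125 156.49449157714844 29.1577091217041
white 638 [611.2 234.6 120.4] 611.6455688476562 235.0191192626953 28.54686164855957
yel 656 [547.1 315.2 120.2] 547.2570190429688 315.9887390136719 28.91153335571289
tub 1795 [719.9 -39.2  86.6] ((720.5047607421875, -39.61796188354492), 50.612396240234375)
post 52 [ 639.5 -227.5  100.1]
reader 1587 [ 426.9 -419.8  110.1] [ 530.5 -331.4  130.7]
```

Call:
{"method": "play_rows", "body": {
  "dp": [
    [0,0,40],
    [0,0,40],
    [0,0,40],
    [0,0,40],
    [0,0,40],
    [0,0,40],
    [0,0,40],
    [0,0,40]
  ],
  "yaw": [0,0,0,0,0,0,0,0]
}}

```text
t: 3.75
ee_pos: [425.4, 248.7, 898.3]
orientation: [0.819, -3.029, 0.001]
ft_force: [1.4, 0.1, 1.0]
width: 87.7
grasp_force: 0.0
```

```bash
python3 -c "
from h import *
o=st()[0];print(o['qpos'],o['orientation'])"
```

```text
t3.75 q [ 0.5   0.35  0.16  0.    2.64 -1.59] p [425.4 248.7 898.3] tilt0.2 taz-153.9 yaz120.3 ypitch0.0 w87.7 g0.0 f [1.4 0.1 1. ]
grasp [425.5 248.7 917. ]
[ 5.04647079e-01  3.45169040e-01  1.62350184e-01  3.98224766e-04
  2.63796237e+00 -1.59426013e+00] [ 8.19477859e-01 -3.02887006e+00  1.15993441e-03]
```

Call:
{"method": "play_rows", "body": {
  "dp": [
    [0,0,40],
    [0,0,40],
    [0,0,40],
    [0,0,40]
  ],
  "yaw": [0,0,0,0]
}}

```text
t: 4.08
ee_pos: [384.5, 224.6, 939.1]
orientation: [-0.806, 2.975, 0.024]
ft_force: [-0.4, 0.1, -0.2]
width: 88.2
grasp_force: 0.0
```

```bash
python3 -c "
from h import *
o=st()[0];print(o['qpos'],o['orientation'])"
```

```text
t4.08 q [ 0.5   0.3   0.09  0.    2.69 -1.6 ] p [384.5 224.6 939.1] tilt3.5 taz30.0 yaz120.3 ypitch-0.0 w88.2 g0.0 f [-0.4  0.1 -0.2]
grasp [383.5 224.1 957.8]
[ 0.50098294  0.30419564  0.08603934  0.00315788  2.68967322 -1.59608593] [-0.80591072  2.97461412  0.02433604]
```

Call:
{"method": "play_rows", "body": {
  "dp": [
    [-25,-15,20],
    [-25,-15,20],
    [-25,-15,20],
    [-25,-15,20]
  ],
  "yaw": [0,0,0,0]
}}

```text
t: 4.42
ee_pos: [320.0, 185.3, 986.4]
orientation: [-0.776, 2.865, 0.062]
ft_force: [-0.0, 0.1, 0.3]
width: 87.7
grasp_force: 0.0
```

```bash
python3 -c "
from h import *
o=st()[0];print(o['qpos'],o['orientation'])"
```

```text
t4.42 q [ 0.49  0.19  0.09  0.    2.69 -1.61] p [320.  185.3 986.4] tilt10.2 taz28.7 yaz120.3 ypitch-0.3 w87.7 g0.0 f [-0.   0.1  0.3]
grasp [ 317.1  183.8 1004.9]
[ 0.49129201  0.18807411  0.08609068  0.00378596  2.68949171 -1.60501976] [-0.7760008   2.86471258  0.06193101]
```

Call:
{"method": "play_rows", "body": {
  "dp": [
    [-30,-16,16],
    [-30,-16,16],
    [-30,-16,16],
    [-30,-16,16],
    [-30,-16,16],
    [-30,-16,14],
    [-30,-16,14],
    [-30,-16,14]
  ],
  "yaw": [0,0,0,0,0,0,0,0]
}}

```text
t: 5.08
ee_pos: [165.8, 111.8, 1054.4]
orientation: [-0.711, 2.64, 0.126]
ft_force: [0.1, 0.0, -0.4]
width: 87.7
grasp_force: 0.0
```

```bash
python3 -c "
from h import *
o=st()[0];print(o['qpos'],o['orientation'])"
```

```text
t5.08 q [ 0.63 -0.05  0.09 -0.14  2.69 -1.6 ] p [ 165.8  111.8 1054.4] tilt23.8 taz27.7 yaz120.0 ypitch-1.0 w87.7 g0.0 f [ 0.1  0.  -0.4]
grasp [ 159.2  108.3 1071.5]
[ 0.63131036 -0.0487022   0.08606543 -0.13601344  2.689483   -1.60090414] [-0.71146843  2.63957044  0.12598351]
```

Call:
{"method": "play_rows", "body": {
  "dp": [
    [30,16,-20],
    [30,16,-20],
    [30,16,-20],
    [30,16,-20],
    [30,16,-20],
    [30,16,-20],
    [30,16,-20],
    [30,16,-20]
  ],
  "yaw": [0,0,0,0,0,0,0,0]
}}

```text
t: 5.75
ee_pos: [406.0, 240.7, 897.1]
orientation: [-0.714, 2.639, 0.124]
ft_force: [0.8, 0.6, -0.1]
width: 87.9
grasp_force: 0.0
```

Call:
{"method": "play_rows", "body": {
  "dp": [
    [30,16,-20],
    [30,16,-20],
    [30,16,-20],
    [30,16,-20],
    [30,16,-20],
    [30,16,-20],
    [30,16,-20],
    [30,16,-20]
  ],
  "yaw": [0,0,0,0,0,0,0,0]
}}

```text
t: 6.42
ee_pos: [647.3, 369.5, 738.2]
orientation: [-0.714, 2.64, 0.124]
ft_force: [-0.4, 0.8, 1.4]
width: 88.0
grasp_force: 0.0
```

```bash
python3 -c "
from h import *
o=st()[0];print(o['qpos'],o['orientation'])"
```

```text
t6.42 q [ 0.51  0.29  0.73 -0.01  1.71 -1.6 ] p [647.3 369.5 738.2] tilt23.7 taz27.6 yaz120.0 ypitch-1.1 w88.0 g0.0 f [-0.4  0.8  1.4]
grasp [640.6 366.  755.3]
[ 0.50729099  0.28581409  0.73410692 -0.0103339   1.70780221 -1.59529651] [-0.71391052  2.63988019  0.12405028]
```

Tilt is kept. Now push outward to the reach limit.

Call:
{"method": "play_rows", "body": {
  "dp": [
    [35,19,0],
    [35,19,0],
    [35,19,0],
    [35,19,0],
    [35,19,0],
    [35,19,0],
    [35,19,0],
    [35,19,0]
  ],
  "yaw": [0,0,0,0,0,0,0,0]
}}

```text
t: 7.08
ee_pos: [851.7, 478.7, 671.5]
orientation: [-0.694, 2.563, 0.148]
ft_force: [0.2, 0.2, -0.0]
width: 87.7
grasp_force: 0.0
```

```bash
python3 -c "
from h import *
o=st()[0];print(o['qpos'],o['orientation'])"
```

```text
t7.08 q [ 0.5   0.79  0.09 -0.01  1.77 -1.6 ] p [851.7 478.7 671.5] tilt28.3 taz27.9 yaz120.0 ypitch-1.1 w87.7 g0.0 f [ 0.2  0.2 -0. ]
grasp [843.8 474.5 688. ]
[ 0.5023416   0.78701651  0.08608384 -0.00753589  1.77387685 -1.60063453] [-0.69389097  2.56297517  0.14787861]
```

Call:
{"method": "play_rows", "body": {
  "dp": [
    [30,16,20],
    [30,16,20],
    [30,16,20],
    [30,16,20],
    [30,16,20],
    [30,16,20]
  ],
  "yaw": [0,0,0,0,0,0]
}}

```text
t: 7.58
ee_pos: [903.5, 502.4, 681.3]
orientation: [-0.655, 2.415, 0.19]
ft_force: [-0.1, -0.2, 0.1]
width: 87.9
grasp_force: 0.0
```

```bash
python3 -c "
from h import *
o=st()[0];print(o['qpos'],o['orientation'])"
```

```text
t7.58 q [ 0.5   0.81  0.09 -0.    1.6  -1.6 ] p [903.5 502.4 681.3] tilt37.2 taz28.2 yaz119.9 ypitch-1.3 w87.9 g0.0 f [-0.1 -0.2  0.1]
grasp [893.5 497.  696.2]
[ 0.49687297  0.80861277  0.08609115 -0.00285907  1.59741547 -1.60457093] [-0.65488319  2.41500295  0.1898659 ]
```

Call:
{"method": "play_rows", "body": {
  "dp": [
    [30,16,20],
    [30,16,20],
    [30,16,20],
    [30,16,20]
  ],
  "yaw": [0,0,0,0]
}}

```text
t: 7.92
ee_pos: [936.6, 517.9, 688.8]
orientation: [-0.629, 2.317, 0.215]
ft_force: [-0.5, 0.7, 0.0]
width: 87.9
grasp_force: 0.0
```

```bash
python3 -c "
from h import *
o=st()[0];print(o['qpos'],o['orientation'])"
```

```text
t7.92 q [ 0.49  0.83  0.09  0.    1.48 -1.61] p [936.6 517.9 688.8] tilt43.1 taz28.3 yaz119.8 ypitch-1.4 w87.9 g0.0 f [-0.5  0.7  0. ]
grasp [925.3 511.8 702.4]
[ 4.93954991e-01  8.25652224e-01  8.60783063e-02  1.55978460e-04
  1.47798753e+00 -1.60688502e+00] [-0.62886551  2.3168509   0.21522885]
```

Call:
{"method": "play_rows", "body": {
  "dp": [
    [-23,-30,-14],
    [-23,-30,-14],
    [-23,-30,-14],
    [-23,-30,-14],
    [-23,-30,-14],
    [-23,-30,-14],
    [-23,-30,-14],
    [-23,-30,-14]
  ],
  "yaw": [1,1,1,1,1,1,1,1]
}}

```text
t: 8.58
ee_pos: [776.0, 305.8, 592.0]
orientation: [-0.778, 2.278, 0.27]
ft_force: [0.3, -0.1, 0.7]
width: 87.9
grasp_force: 0.0
```

Call:
{"method": "play_rows", "body": {
  "dp": [
    [-23,-30,-14],
    [-23,-30,-14],
    [-23,-30,-14],
    [-23,-30,-14],
    [-23,-30,-14],
    [-23,-30,-14],
    [0,0,-30],
    [0,0,-30]
  ],
  "yaw": [1,1,1,0,0,0,0,0]
}}

```text
t: 9.25
ee_pos: [640.6, 137.7, 457.1]
orientation: [-0.814, 2.287, 0.269]
ft_force: [0.5, 0.3, -0.0]
width: 87.5
grasp_force: 0.0
```

```bash
python3 -c "
from h import *
o=st()[0];print(o['qpos'],o['orientation'])"
```

```text
t9.25 q [-0.01  0.01  1.77  0.57  0.84 -2.54] p [640.6 137.7 457.1] tilt41.9 taz36.4 yaz128.5 ypitch-1.8 w87.5 g0.0 f [ 0.5  0.3 -0. ]
grasp [630.5 130.3 471. ]
[-0.01109406  0.00592267  1.76586618  0.57397558  0.83525555 -2.53979795] [-0.81355397  2.28742194  0.26945774]
```

Call:
{"method": "play_rows", "body": {
  "dp": [
    [5,2,15],
    [5,2,15],
    [5,2,15],
    [5,2,15],
    [5,2,15],
    [5,2,15],
    [5,2,15],
    [5,2,15]
  ],
  "yaw": [-7.1,-7.1,-7.1,-7.1,-7.1,-7.1,-7.1,-7.1]
}}

```text
t: 9.92
ee_pos: [668.1, 151.5, 541.4]
orientation: [0.065, 2.434, -0.057]
ft_force: [0.6, 0.5, -0.2]
width: 88.2
grasp_force: 0.0
```

Call:
{"method": "play_rows", "body": {
  "dp": [
    [5,2,10],
    [5,2,10],
    [5,2,10],
    [5,2,10],
    [5,2,10],
    [5,2,10],
    [5,2,10],
    [5,2,10]
  ],
  "yaw": [-7.1,-7.1,-7.1,-7.1,-7.1,-7.1,-7.1,-7.1]
}}

```text
t: 10.58
ee_pos: [707.6, 168.6, 620.8]
orientation: [1.25, 2.168, -0.481]
ft_force: [0.5, -0.2, 0.7]
width: 87.8
grasp_force: 0.0
```

```bash
python3 -c "
from h import *
o=st()[0]"
```

```text
t10.58 q [ 0.51  0.39  0.94 -0.72  1.77 -0.17] p [707.6 168.6 620.8] tilt40.2 taz-61.7 yaz29.7 ypitch-1.1 w87.8 g0.0 f [ 0.5 -0.2  0.7]
grasp [701.8 179.2 635.1]
```

Call:
{"method": "play_rows", "body": {
  "dp": [
    [0,0,5],
    [0,0,5],
    [0,0,5],
    [0,0,5],
    [0,0,5],
    [0,0,5],
    [0,0,5],
    [0,0,5]
  ],
  "yaw": [-7.1,-7.1,-7.1,-7.1,-7.1,-7.1,-7.1,-7.1]
}}

```text
t: 11.25
ee_pos: [694.3, 162.2, 637.8]
orientation: [2.258, 1.409, -0.872]
ft_force: [1.9, -0.3, -3.1]
width: 87.6
grasp_force: 0.0
```

Call:
{"method": "play_rows", "body": {
  "dp": [
    [0,0,0],
    [0,0,0],
    [0,0,0],
    [0,0,0],
    [0,0,0],
    [0,0,0],
    [0,0,0]
  ],
  "yaw": [-7.1,-7.1,-7.1,-7.1,-7.1,-7.1,-7.1]
}}

```text
t: 11.83
ee_pos: [712.4, 123.8, 571.7]
orientation: [2.844, 0.409, -0.819]
ft_force: [0.5, -0.4, -0.0]
width: 87.6
grasp_force: 0.0
```

```bash
python3 -c "
from h import *
o=st()[0]"
```

```text
t11.83 q [ 0.21  0.92  0.09 -0.26  2.69  1.29] p [712.4 123.8 571.7] tilt33.0 taz-156.1 yaz-72.4 ypitch4.1 w87.6 g0.0 f [ 0.5 -0.4 -0. ]
grasp [721.7 127.9 587.4]
```

Call:
{"method": "play_rows", "body": {
  "dp": [
    [36,10,15],
    [36,10,15],
    [36,10,15],
    [36,10,15],
    [36,10,15],
    [36,10,15],
    [36,10,15],
    [36,10,15]
  ],
  "yaw": [-1,-1,-1,-1,-1,0,0,0]
}}

```text
t: 12.5
ee_pos: [709.6, 146.9, 568.5]
orientation: [2.887, 0.298, -0.813]
ft_force: [-0.5, -0.2, -0.0]
width: 87.7
grasp_force: 0.0
```

```bash
python3 -c "
from h import *
o=st()[0]"
```

```text
t12.50 q [ 0.22  0.92  0.09 -0.15  2.69  1.47] p [709.6 146.9 568.5] tilt32.1 taz-160.7 yaz-77.1 ypitch4.0 w87.7 g0.0 f [-0.5 -0.2 -0. ]
grasp [718.9 150.2 584.3]
```

Call:
{"method": "play_rows", "body": {
  "dp": [
    [-20,-5,33],
    [-20,-5,33],
    [-20,-5,33],
    [-20,-5,33],
    [-20,-5,33],
    [-20,-5,33],
    [-20,-5,33],
    [-20,-5,33]
  ],
  "yaw": [0,0,0,0,0,0,0,0]
}}

```text
t: 13.17
ee_pos: [505.2, 91.9, 760.0]
orientation: [2.909, 0.308, -0.716]
ft_force: [-0.6, 0.1, 0.6]
width: 87.9
grasp_force: 0.0
```

Call:
{"method": "play_rows", "body": {
  "dp": [
    [-25,-6,31],
    [-25,-6,31],
    [-25,-6,31],
    [-25,-6,31],
    [-25,-6,31],
    [-25,-6,31],
    [-25,-6,31],
    [-25,-6,31]
  ],
  "yaw": [0,0,0,0,0,0,0,0]
}}

```text
t: 13.83
ee_pos: [288.9, 16.8, 853.8]
orientation: [2.931, 0.329, -0.52]
ft_force: [0.1, -0.3, 0.4]
width: 87.8
grasp_force: 0.0
```

```bash
python3 -c "
from h import *
o=st()[0]"
```

```text
t13.83 q [ 0.16  0.    0.79 -0.29  2.69  1.27] p [288.9  16.8 853.8] tilt21.7 taz-150.7 yaz-76.1 ypitch6.0 w87.8 g0.0 f [ 0.1 -0.3  0.4]
grasp [294.9  20.1 871.2]
```

Call:
{"method": "play_rows", "body": {
  "dp": [
    [5,2,40],
    [5,2,40],
    [5,2,40],
    [10,2,40],
    [10,2,40],
    [10,2,40],
    [10,2,40],
    [10,2,40]
  ],
  "yaw": [-7,-7,-7,0,0,0,0,0]
}}

```text
t: 14.5
ee_pos: [350.3, 5.3, 902.1]
orientation: [3.033, -0.198, -0.224]
ft_force: [0.2, 0.4, -0.7]
width: 88.0
grasp_force: 0.0
```

```bash
python3 -c "
from h import *
o=st()[0]"
```

```text
t14.50 q [ 0.05  0.11  0.49 -0.17  2.69  1.6 ] p [350.3   5.3 902.1] tilt10.0 taz-151.2 yaz-97.1 ypitch5.9 w88.0 g0.0 f [ 0.2  0.4 -0.7]
grasp [353.1   6.8 920.5]
```

Call:
{"method": "play_rows", "body": {
  "dp": [
    [0,3,0],
    [0,3,0],
    [0,3,0],
    [0,3,0],
    [10,0,40],
    [10,0,40],
    [10,0,40],
    [10,0,40]
  ],
  "yaw": [-7,-7,-7,-7,0,0,0,0]
}}

```text
t: 15.17
ee_pos: [374.7, 16.4, 922.0]
orientation: [2.972, -0.95, -0.097]
ft_force: [-0.4, 0.2, -0.8]
width: 87.6
grasp_force: 0.0
```

```bash
python3 -c "
from h import *
o=st()[0]"
```

```text
t15.17 q [0.01 0.16 0.36 0.   2.69 2.2 ] p [374.7  16.4 922. ] tilt3.7 taz-179.7 yaz-125.4 ypitch2.2 w87.6 g0.0 f [-0.4  0.2 -0.8]
grasp [375.9  16.4 940.7]
```

Works; two-three more up to vertical, then yaw back +35.

Call:
{"method": "play_rows", "body": {
  "dp": [
    [10,0,40],
    [10,0,40],
    [10,0,40],
    [0,0,-5],
    [0,0,0],
    [0,0,0],
    [0,0,0],
    [0,0,0]
  ],
  "yaw": [0,0,0,7.1,7.1,7.1,7.1,7.1]
}}

```text
t: 15.83
ee_pos: [388.4, 15.8, 934.7]
orientation: [-3.137, -0.01, -0.011]
ft_force: [0.2, -0.3, -0.5]
width: 87.6
grasp_force: 0.0
```

```bash
python3 -c "
from h import *
o=st()[0]"
```

```text
t15.83 q [0.01 0.18 0.29 0.01 2.67 1.58] p [388.4  15.8 934.7] tilt0.5 taz32.9 yaz-89.6 ypitch-0.2 w87.6 g0.0 f [ 0.2 -0.3 -0.5]
grasp [388.3  15.7 953.4]
```

Call:
{"method": "play_rows", "body": {
  "dp": [
    [36,0,-20],
    [36,0,-20],
    [36,0,-20],
    [36,0,-20],
    [36,0,-20],
    [36,0,-20],
    [36,0,-20],
    [36,0,-20]
  ],
  "yaw": [0,0,0,0,0,0,0,0]
}}

```text
t: 16.5
ee_pos: [678.0, 15.9, 774.2]
orientation: [-3.137, -0.001, -0.01]
ft_force: [0.7, 0.9, -0.4]
width: 88.3
grasp_force: 0.0
```

Call:
{"method": "play_rows", "body": {
  "dp": [
    [36,0,15],
    [36,0,15],
    [36,0,15],
    [36,0,15],
    [36,0,15],
    [36,0,15],
    [36,0,15],
    [36,0,15]
  ],
  "yaw": [0,0,0,0,0,0,0,0]
}}

```text
t: 17.17
ee_pos: [801.1, 13.2, 716.0]
orientation: [-3.125, -0.0, -0.244]
ft_force: [0.1, -0.7, -0.8]
width: 87.6
grasp_force: 0.0
```

```bash
python3 -c "
from h import *
o=st()[0]"
```

```text
t17.17 q [-0.    0.68  0.09  0.01  2.21  1.58] p [801.1  13.2 716. ] tilt9.0 taz2.7 yaz-90.0 ypitch-0.4 w87.6 g0.0 f [ 0.1 -0.7 -0.8]
grasp [798.2  13.1 734.5]
```

Call:
{"method": "play_rows", "body": {
  "dp": [
    [36,0,18],
    [36,0,18],
    [36,0,18],
    [36,0,18],
    [36,0,18],
    [36,0,18],
    [36,0,18],
    [36,0,18]
  ],
  "yaw": [0,0,0,0,0,0,0,0]
}}

```text
t: 17.83
ee_pos: [902.4, 11.2, 686.2]
orientation: [-3.085, 0.0, -0.535]
ft_force: [0.1, -0.2, -0.5]
width: 87.4
grasp_force: 0.0
```

Call:
{"method": "play_rows", "body": {
  "dp": [
    [36,0,18],
    [36,0,18],
    [36,0,18],
    [36,0,18],
    [36,0,18],
    [36,0,18],
    [36,0,18],
    [36,0,18]
  ],
  "yaw": [0,0,0,0,0,0,0,0]
}}

```text
t: 18.5
ee_pos: [997.9, 9.8, 671.6]
orientation: [-3.013, 0.001, -0.842]
ft_force: [-0.6, 1.7, -0.2]
width: 88.0
grasp_force: 0.0
```

```bash
python3 -c "
from h import *
o=st()[0]"
```

```text
t18.50 q [-0.01  0.8   0.09  0.02  1.71  1.57] p [997.9   9.8 671.6] tilt31.2 taz1.3 yaz-89.9 ypitch-0.7 w88.0 g0.0 f [-0.6  1.7 -0.2]
grasp [988.2   9.6 687.6]
```

Call:
{"method": "play_rows", "body": {
  "dp": [
    [36,0,18],
    [36,0,18],
    [36,0,18],
    [36,0,18],
    [36,0,18],
    [36,0,18],
    [36,0,18],
    [36,0,18]
  ],
  "yaw": [0,0,0,0,0,0,0,0]
}}

```text
t: 19.17
ee_pos: [1084.5, 8.7, 669.1]
orientation: [-2.908, 0.002, -1.149]
ft_force: [-0.5, 1.1, -0.2]
width: 87.8
grasp_force: 0.0
```

```bash
python3 -c "
from h import *
o=st()[0]"
```

```text
t19.17 q [-0.01  0.85  0.09  0.02  1.45  1.57] p [1084.5    8.7  669.1] tilt43.1 taz1.1 yaz-89.8 ypitch-0.8 w87.8 g0.0 f [-0.5  1.1 -0.2]
grasp [1071.7    8.5  682.7]
```

Call:
{"method": "play_rows", "body": {
  "dp": [
    [-37,7,-16],
    [-37,7,-16],
    [-37,7,-16],
    [-37,7,-16],
    [-37,7,-16],
    [-37,7,-16],
    [-37,7,-16],
    [-37,7,-16]
  ],
  "yaw": [3,3,3,3,3,3,3,3]
}}

```text
t: 19.83
ee_pos: [829.5, 58.0, 560.9]
orientation: [-2.745, -0.514, -1.079]
ft_force: [0.9, -0.4, -0.2]
width: 87.9
grasp_force: 0.0
```

Call:
{"method": "play_rows", "body": {
  "dp": [
    [-37,7,-16],
    [-37,7,-16],
    [-37,7,-16],
    [-37,7,-16],
    [-30,7,-25],
    [0,0,-35],
    [0,0,-35],
    [0,0,-35]
  ],
  "yaw": [3,3,3,3,3,0.5,0,0]
}}

```text
t: 20.5
ee_pos: [653.8, 92.3, 367.0]
orientation: [-2.58, -0.854, -1.013]
ft_force: [1.7, -0.1, -1.2]
width: 88.2
grasp_force: 0.0
```

```bash
python3 -c "
from h import *
o=st()[0]"
```

```text
t20.50 q [-0.12  0.11  1.87  0.79  0.74  0.33] p [653.8  92.3 367. ] tilt43.1 taz37.4 yaz-53.2 ypitch-0.5 w88.2 g0.0 f [ 1.7 -0.1 -1.2]
grasp [643.6  84.6 380.6]
```

Call:
{"method": "play_rows", "body": {
  "dp": [
    [-13,1,-28],
    [-13,1,-30],
    [-13,1,-30],
    [-2,1,-30],
    [0,1,-30],
    [0,0,-30],
    [0,0,0]
  ],
  "yaw": [1,1,1,0,0,0,0]
}}

```text
t: 21.08
ee_pos: [610.5, 97.7, 183.3]
orientation: [-2.546, -0.913, -0.984]
ft_force: [-0.7, 0.1, 0.3]
width: 87.9
grasp_force: 0.0
```

```bash
python3 -c "
from h import *
o=st()[0]
im=viewer.get_image('side'); save(im,'pre.png')"
```

```text
t21.08 q [-0.14  0.34  2.09  1.3   0.56 -0.35] p [610.5  97.7 183.3] tilt42.6 taz40.9 yaz-50.1 ypitch-1.0 w87.9 g0.0 f [-0.7  0.1  0.3]
grasp [600.9  89.4 197.1]
```

View pics/pre.png

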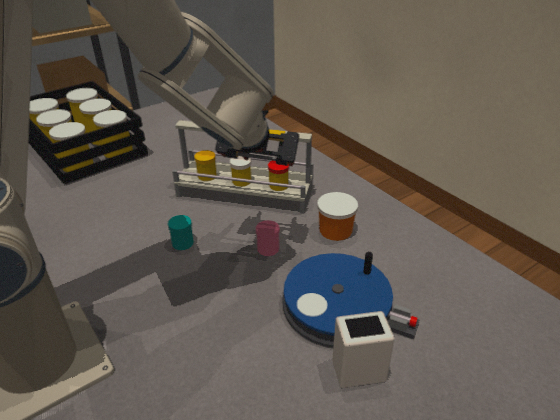

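Call:
{"method": "play_rows", "body": {
  "dp": [
    [10,8,-13],
    [10,8,-13],
    [10,8,-13],
    [10,8,-13],
    [10,8,-13],
    [10,8,-13]
  ],
  "yaw": [0,0,0,0,0,0]
}}

```text
t: 21.63
ee_pos: [675.8, 146.2, 113.3]
orientation: [-2.542, -0.915, -1.001]
ft_force: [-0.2, -0.1, 0.6]
width: 87.9
grasp_force: 0.0
```

```bash
python3 -c "
from h import *
o=st()[0]
im=viewer.get_image('side'); c=im['pixels'][100:230,160:350,::-1]; cv2.imwrite('pics/app.png',cv2.resize(c,None,fx=4,fy=4))
"
```

```text
t21.63 q [-0.02  0.54  1.99  1.57  0.47 -0.56] p [675.8 146.2 113.3] tilt43.2 taz40.5 yaz-50.1 ypitch-0.6 w87.9 g0.0 f [-0.2 -0.1  0.6]
grasp [666.  137.8 126.9]
```

View pics/app.png

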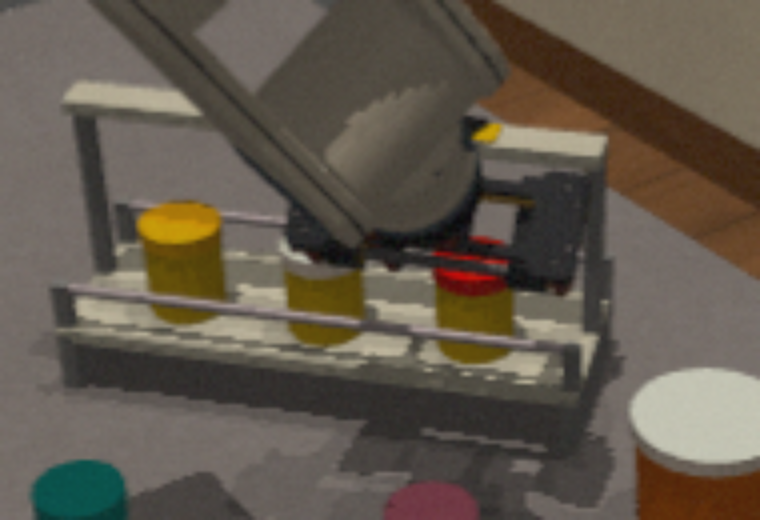

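Call:
{"method": "play_rows", "body": {
  "dp": [
    [3,4,-9],
    [4,4,-9],
    [4,5,-9],
    [4,5,-9],
    [0,0,0]
  ],
  "yaw": [0,0,0,0,0]
}}

```text
t: 22.1
ee_pos: [689.5, 164.2, 75.9]
orientation: [-2.542, -0.915, -0.997]
ft_force: [-0.5, -0.3, 0.2]
width: 87.9
grasp_force: 0.0
```

```bash
python3 -c "
from h import *
o=st()[0]"
```

```text
t22.10 q [ 0.01  0.62  1.96  1.7   0.46 -0.68] p [689.5 164.2  75.9] tilt43.1 taz40.6 yaz-50.1 ypitch-0.7 w87.9 g0.0 f [-0.5 -0.3  0.2]
grasp [679.9 155.9  89.6]
```

Call:
{"method": "play_rows", "body": {
  "dp": [
    [0,0,0],
    [0,0,0],
    [0,0,0],
    [0,0,0],
    [0,0,0],
    [0,0,0],
    [0,0,0]
  ],
  "yaw": [0,0,0,0,0,0,0],
  "gripper": 1
}}

```text
t: 22.68
ee_pos: [688.5, 163.0, 74.7]
orientation: [-2.544, -0.913, -0.995]
ft_force: [-0.9, -2.8, 5.3]
width: 53.0
grasp_force: 29.2
```

Call:
{"method": "play_rows", "body": {
  "dp": [
    [0,0,6],
    [0,0,8],
    [0,0,8],
    [0,0,9],
    [0,0,9],
    [0,0,9],
    [0,0,2],
    [0,0,0]
  ],
  "yaw": [0,0,0,0,0,0,0,0]
}}

```text
t: 23.35
ee_pos: [688.1, 163.3, 125.5]
orientation: [-2.544, -0.915, -0.995]
ft_force: [0.5, -0.9, -1.9]
width: 53.3
grasp_force: 29.5
```

```bash
python3 -c "
from h import *
o=st()[0]
im=viewer.get_image('side'); c=im['pixels'][100:230,160:350,::-1]; cv2.imwrite('pics/lift.png',cv2.resize(c,None,fx=4,fy=4))
"
```

```text
t23.35 q [ 0.01  0.53  1.96  1.5   0.46 -0.45] p [688.1 163.3 125.5] tilt43.0 taz40.6 yaz-50.2 ypitch-0.7 w53.3 g29.5 f [ 0.5 -0.9 -1.9]
grasp [678.5 155.  139.1]
```

View pics/lift.png

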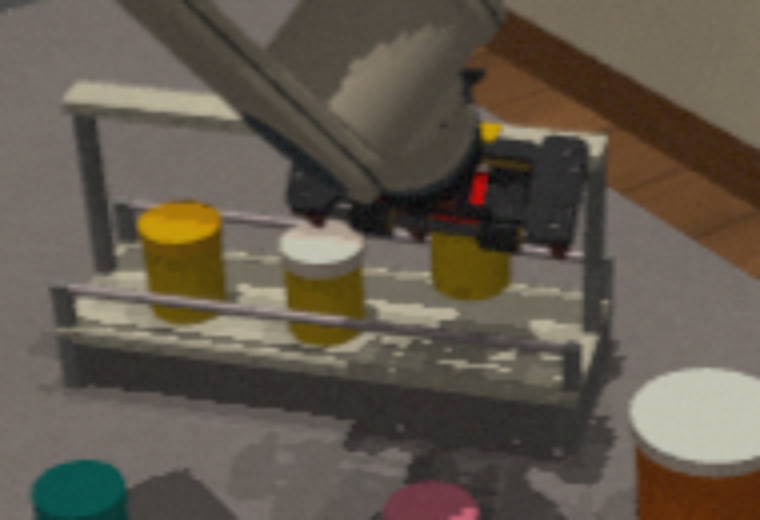

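Call:
{"method": "play_rows", "body": {
  "dp": [
    [-5,-4,1],
    [-10,-8,1],
    [-15,-13,0],
    [-15,-13,0],
    [-15,-13,0],
    [-16,-13,0],
    [-16,-13,2],
    [-16,-13,5]
  ],
  "yaw": [0,0,0,0,0,0,0,0]
}}

```text
t: 24.07
ee_pos: [577.7, 72.5, 133.1]
orientation: [-2.545, -0.913, -0.991]
ft_force: [-0.5, -0.2, -1.8]
width: 53.1
grasp_force: 29.5
```

```bash
python3 -c "
from h import *
st()
D=[(.3452,.1624,2.638,492.8,898.3),(.8256,.0861,1.478,1070.2,688.8),(.7870,.0861,1.7739,977,671.5),(.423,1.63,1.089,625,202.2),(.2858,.7341,1.7078,745.3,738.2)]
A=[];b=[]
for a,c,e,r,z in D:
    s=[a,a+c,a+c+e]; A+=[[1,0]+list(np.sin(s)),[0,1]+list(np.cos(s))]; b+=[r,z]
x,res,*_=np.linalg.lstsq(np.array(A),b,rcond=None); print(x,res)
from scipy.optimize import fsolve
t=np.pi-np.radians(43)
for R,Z in((544,72),(544,130),(470,130),(600,130)):
    f=lambda q:[x[0]+x[2]*np.sin(q[0])+x[3]*np.sin(sum(q))+x[4]*np.sin(t)-R,x[1]+x[2]*np.cos(q[0])+x[3]*np.cos(sum(q))+x[4]*np.cos(t)-Z]
    q=fsolve(f,[.3,2.2]); print(R,Z,q,t-sum(q),f(q))
"
```

```text
t24.07 q [-0.21  0.41  2.18  1.51  0.57 -0.67] p [577.7  72.5 133.1] tilt42.9 taz40.7 yaz-50.2 ypitch-0.8 w53.1 g29.5 f [-0.5 -0.2 -1.8]
grasp [568.   64.2 146.8]
[ 22.668967   291.89020722 566.90949331 479.73360223 373.23827464] [6286.37718155]
544 72 [0.36900348 2.64234347] -0.6202458754792293 [np.float64(-1.6499370758538134e-09), np.float64(4.410765086504398e-09)]
544 130 [0.1680178 2.6069248] -0.38384152585971787 [np.float64(-4.969251676811837e-10), np.float64(1.5734826774860267e-09)]
470 130 [0.06915291 2.74649862] -0.4245504540021141 [np.float64(-5.303490979713388e-11), np.float64(2.382307684456464e-10)]
600 130 [0.23522166 2.49765764] -0.341778228237847 [np.float64(-5.6843418860808015e-12), np.float64(1.34718902700115e-11)]
```

Call:
{"method": "play_rows", "body": {
  "dp": [
    [-2,-4,12],
    [-4,-8,12],
    [-4,-12,12],
    [-4,-12,12],
    [-4,-12,12],
    [-4,-12,12],
    [-4,-12,8],
    [-4,-12,4]
  ],
  "yaw": [3,5,6,6,6,6,6,6]
}}

```text
t: 24.73
ee_pos: [549.0, -12.2, 219.0]
orientation: [-1.887, -1.692, -0.731]
ft_force: [0.6, 0.3, -2.2]
width: 53.2
grasp_force: 29.5
```

Call:
{"method": "play_rows", "body": {
  "dp": [
    [-4,-12,0],
    [-4,-12,0],
    [-4,-12,0],
    [-4,-12,0],
    [-4,-12,0],
    [-4,-12,0],
    [-4,-12,0],
    [-4,-12,0]
  ],
  "yaw": [6,6,6,6,6,6,6,6]
}}

```text
t: 25.4
ee_pos: [516.9, -107.6, 217.6]
orientation: [-0.99, -2.212, -0.375]
ft_force: [-0.5, 0.3, -1.9]
width: 53.0
grasp_force: 29.5
```

```bash
python3 -c "
from h import *
st()"
```

```text
t25.40 q [-0.4   0.64  1.44  0.29  1.76 -1.18] p [ 516.9 -107.6  217.6] tilt43.1 taz132.8 yaz42.1 ypitch-0.7 w53.0 g29.5 f [-0.5  0.3 -1.9]
grasp [ 525.6 -117.   231.3]
```

Call:
{"method": "play_rows", "body": {
  "dp": [
    [-4,-12,0],
    [-4,-12,0],
    [-4,-12,0],
    [-4,-13,0],
    [-4,-13,0],
    [-4,-13,0],
    [-4,-13,0],
    [-4,-13,0]
  ],
  "yaw": [6,6,6,6,6,6,6,6]
}}

```text
t: 26.07
ee_pos: [484.9, -208.3, 217.4]
orientation: [-0.003, -2.39, 0.013]
ft_force: [-0.0, 0.0, -1.9]
width: 52.9
grasp_force: 29.5
```

Call:
{"method": "play_rows", "body": {
  "dp": [
    [-4,-12,-10],
    [-4,-12,-15],
    [0,0,-15],
    [0,0,-10],
    [0,0,-2]
  ],
  "yaw": [6,6,2,0,0]
}}

```text
t: 26.48
ee_pos: [476.2, -231.0, 164.2]
orientation: [0.281, -2.376, 0.124]
ft_force: [-0.0, -0.2, -1.1]
width: 53.3
grasp_force: 29.5
```

```bash
python3 -c "
from h import *
st()"
```

```text
t26.48 q [-0.26  0.7   1.48 -0.34  1.65 -1.97] p [ 476.2 -231.   164.2] tilt43.1 taz-165.7 yaz103.7 ypitch-0.5 w53.3 g29.5 f [-0.  -0.2 -1.1]
grasp [ 488.6 -227.9  177.9]
```

```bash
python3 -c "
from h import *
a=viewer.get_image('top'); b=viewer.get_image('side')
A=cv2.resize(a['pixels'][170:300,320:450],(400,400)); B=cv2.resize(b['pixels'][200:340,240:380],(400,400))
cv2.imwrite('pics/hold.png',np.hstack([A,B])[:,:,::-1])
print(lidcirc(a,(0,150,60),(10,255,255),164.2-24.7+70,(320,170,450,320)))
"
```

```text
Traceback (most recent call last):
  File "h.py", line 23, in lidcirc
    n,l,s,c=cv2.connectedComponentsWithStats(k); i=1+np.argmax(s[1:,4])
                                                     ~~~~~~~~~^^^^^^^^^
ValueError: attempt to get argmax of an empty sequence
```

View pics/hold.png

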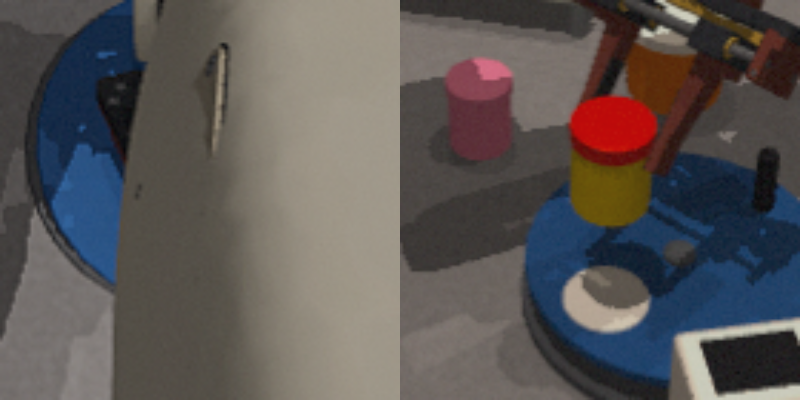

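```bash
cat >> h.py <<'E'
def cloud(im):
    T=np.array(im['T']); H,W=im['range_z'].shape; r,c=np.indices((H,W)); uv=np.stack([c.ravel(),r.ravel()],1).astype(float)
    K=np.array([[im['fx'],0,im['cx']],[0,im['fy'],im['cy']],[0,0,1.]])
    p=cv2.undistortPoints(uv[:,None],K,np.array(im['dist_coeffs'],float))[:,0]
    P=np.c_[p[:,0],-p[:,1],-np.ones(len(p))]*im['range_z'].ravel()[:,None]
    return (P@T[:3,:3].T+T[:3,3]).reshape(H,W,3)
def jarspot(b,box=(240,180,400,360)):
    P=cloud(b); h=cv2.cvtColor(b['pixels'],cv2.COLOR_RGB2HSV).astype(int); s=np.zeros(P.shape[:2],bool); s[box[1]:box[3],box[0]:box[2]]=1
    red=s&((h[...,0]<6)|(h[...,0]>175))&(h[...,1]>200)&(h[...,2]>90)&(b['range_z']>0)&(P[...,2]>95)
    q=P[red]; zt=np.median(np.sort(q[:,2])[-40:]); top=q[q[:,2]>zt-5]
    print('lid n%d ztop%.1f'%(len(top),zt),'mean',top.mean(0).round(1),'circ',np.round(cv2.minEnclosingCircle(top[:,:2].astype(np.float32)),1) if 0 else cv2.minEnclosingCircle(top[:,:2].astype(np.float32)))
    w=s&(h[...,1]<110)&(h[...,2]>70)&(abs(P[...,2]-46)<6)&(np.hypot(P[...,0]-555.5,P[...,1]+228.4)<108)&(np.hypot(P[...,0]-555.5,P[...,1]+228.4)>35)
    n,l,st_,_=cv2.connectedComponentsWithStats(w.astype(np.uint8)); i=1+np.argmax(st_[1:,4]); q=P[l==i]
    print('spot n%d'%len(q),q.mean(0).round(1),cv2.minEnclosingCircle(q[:,:2].astype(np.float32)))
E
python3 -c "
from h import *
b=viewer.get_image('side'); jarspot(b)"
```

```text
lid n480 ztop213.2 mean [ 486.5 -233.2  211.3] circ ((486.96148681640625, -230.87452697753906), 29.904115676879883)
spot n587 [ 484.7 -233.4   46.5] ((484.8417663574219, -232.16400146484375), 33.57467269897461)
```

Call:
{"method": "play_rows", "body": {
  "dp": [
    [-1,-1,-12],
    [-1,0,-15],
    [0,0,-15],
    [0,0,-15],
    [0,0,-15],
    [0,0,-8],
    [0,0,-4],
    [0,0,0]
  ],
  "yaw": [0,0,0,0,0,0,0,0]
}}

```text
t: 27.3
ee_pos: [475.5, -232.5, 80.8]
orientation: [0.282, -2.377, 0.128]
ft_force: [-0.2, 0.5, -1.9]
width: 52.9
grasp_force: 29.5
```

```bash
python3 -c "
from h import *
st(); b=viewer.get_image('side'); jarspot(b)"
```

```text
t27.30 q [-0.26  0.8   1.5  -0.35  1.53 -1.93] p [ 475.5 -232.5   80.8] tilt43.0 taz-165.5 yaz103.8 ypitch-0.7 w52.9 g29.5 f [-0.2  0.5 -1.9]
grasp [ 487.8 -229.3   94.5]
lid n457 ztop128.9 mean [ 484.7 -233.6  126.7] circ ((485.7786560058594, -232.4938507080078), 29.182783126831055)
spot n235 [ 474.9 -243.2   46.5] ((484.5470275878906, -229.24459838867188), 36.21785354614258)
```

Call:
{"method": "play_rows", "body": {
  "dp": [
    [-1,0,-3],
    [0,0,-3],
    [0,0,-2],
    [0,0,-1],
    [0,0,0]
  ],
  "yaw": [0,0,0,0,0]
}}

```text
t: 27.77
ee_pos: [475.1, -232.7, 73.1]
orientation: [0.282, -2.379, 0.129]
ft_force: [-0.5, 0.3, -1.3]
width: 53.0
grasp_force: 29.5
```

Call:
{"method": "play_rows", "body": {
  "dp": [
    [0,0,-0.7],
    [0,0,-0.7],
    [0,0,0]
  ],
  "yaw": [0,0,0]
}}

```text
t: 28.02
ee_pos: [475.1, -232.7, 71.6]
orientation: [0.282, -2.379, 0.129]
ft_force: [0.4, -0.5, -0.8]
width: 53.2
grasp_force: 29.5
```

Call:
{"method": "play_rows", "body": {
  "dp": [
    [0,0,-0.7],
    [0,0,-0.7],
    [0,0,0]
  ],
  "yaw": [0,0,0]
}}

```text
t: 28.27
ee_pos: [475.0, -232.7, 70.2]
orientation: [0.282, -2.379, 0.129]
ft_force: [0.5, -0.5, -1.6]
width: 53.1
grasp_force: 29.5
```

Call:
{"method": "play_rows", "body": {
  "dp": [
    [0,0,-0.6],
    [0,0,0]
  ],
  "yaw": [0,0]
}}

```text
t: 28.43
ee_pos: [475.0, -232.7, 69.8]
orientation: [0.282, -2.379, 0.129]
ft_force: [0.1, 0.8, -0.6]
width: 53.1
grasp_force: 29.4
```

Call:
{"method": "play_rows", "body": {
  "dp": [
    [0,0,-0.6],
    [0,0,-0.4],
    [0,0,0]
  ],
  "yaw": [0,0,0]
}}

```text
t: 28.68
ee_pos: [474.8, -232.7, 69.6]
orientation: [0.282, -2.378, 0.129]
ft_force: [-1.6, 0.9, 5.4]
width: 52.8
grasp_force: 29.4
```

Call:
{"method": "play_rows", "body": {
  "dp": [
    [0,0,-0.5],
    [0,0,0]
  ],
  "yaw": [0,0]
}}

```text
t: 28.85
ee_pos: [474.8, -232.7, 69.6]
orientation: [0.282, -2.378, 0.129]
ft_force: [-0.9, 0.8, 8.4]
width: 53.3
grasp_force: 29.4
```

Call:
{"method": "play_rows", "body": {
  "dp": [
    [0,0,0],
    [0,0,0],
    [0,0,0],
    [0,0,0],
    [0,0,0],
    [0,0,0]
  ],
  "yaw": [0,0,0,0,0,0],
  "gripper": 0
}}

```text
t: 29.35
ee_pos: [475.0, -232.7, 68.0]
orientation: [0.282, -2.379, 0.129]
ft_force: [1.0, -0.2, -0.1]
width: 87.1
grasp_force: 0.0
```

```bash
python3 -c "
from h import *
st(); b=viewer.get_image('side'); jarspot(b)"
```

```text
t29.35 q [-0.27  0.82  1.5  -0.35  1.51 -1.93] p [ 475.  -232.7   68. ] tilt42.9 taz-165.4 yaz103.8 ypitch-0.7 w87.1 g0.0 f [ 1.  -0.2 -0.1]
grasp [ 487.4 -229.5   81.7]
lid n448 ztop117.8 mean [ 484.  -234.4  115.6] circ ((484.263427734375, -232.8939208984375), 28.583738327026367)
spot n146 [ 475.4 -243.6   46.5] ((483.3580627441406, -231.05874633789062), 34.847469329833984)
```

Call:
{"method": "play_rows", "body": {
  "dp": [
    [7,2,7],
    [10,3,11],
    [11,3,12],
    [13,3,14],
    [13,3,14],
    [13,3,14],
    [13,3,14],
    [13,3,14]
  ],
  "yaw": [0,0,0,0,0,0,0,0]
}}

```text
t: 30.07
ee_pos: [569.2, -209.3, 169.5]
orientation: [0.282, -2.38, 0.129]
ft_force: [0.5, 0.4, 0.1]
width: 87.8
grasp_force: 0.0
```

```bash
python3 -c "
from h import *
st(); b=viewer.get_image('side'); jarspot(b); save(b,'rel.png')"
```

```text
t30.07 q [-0.21  0.81  1.24 -0.32  1.78 -1.97] p [ 569.2 -209.3  169.5] tilt42.9 taz-165.4 yaz103.8 ypitch-0.7 w87.8 g0.0 f [0.5 0.4 0.1]
grasp [ 581.5 -206.1  183.2]
lid n449 ztop117.8 mean [ 484.  -234.5  115.6] circ ((484.9814147949219, -233.19537353515625), 28.53129768371582)
spot n152 [ 476.3 -241.4   46.3] ((484.5134582519531, -224.28948974609375), 41.421207427978516)
```

View pics/rel.png

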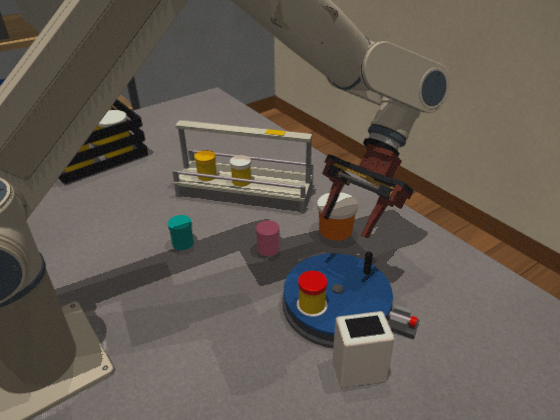

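Call:
{"method": "play_rows", "body": {
  "dp": [
    [8,-4,4],
    [8,-4,4],
    [8,-5,4],
    [8,-5,4],
    [8,-5,4],
    [8,-5,0],
    [8,-5,0],
    [8,-5,0]
  ],
  "yaw": [-5,-7,-7,-7,-7,-7,-7,-7],
  "gripper": 0.88
}}

```text
t: 30.78
ee_pos: [632.6, -248.1, 187.9]
orientation: [-0.842, -2.264, -0.314]
ft_force: [-0.0, 0.4, -0.6]
width: 38.3
grasp_force: 0.0
```

Call:
{"method": "play_rows", "body": {
  "dp": [
    [7,-5,0],
    [0,-5,0],
    [0,-5,0],
    [0,-5,0],
    [0,-2,0],
    [0,0,0]
  ],
  "yaw": [-7,-7,-7,-7,-7,-5]
}}

```text
t: 31.28
ee_pos: [638.4, -271.2, 187.9]
orientation: [-1.617, -1.895, -0.621]
ft_force: [0.1, -0.3, -0.6]
width: 10.1
grasp_force: 0.0
```

```bash
python3 -c "
from h import *
st(); im=viewer.get_image('top'); P=cloud(im); 
m=(abs(P[...,2]-100)<5)&(np.hypot(P[...,0]-640,P[...,1]+228)<25); q=P[m]; print('post',len(q),q.mean(0) if len(q) else 0)
w=(abs(P[...,2]-115)<5)&(np.hypot(P[...,0]-485,P[...,1]+230)<50); q=P[w]; print('jar',len(q),q.mean(0),cv2.minEnclosingCircle(q[:,:2].astype(np.float32)))
"
```

```text
t31.28 q [-0.64  0.84  1.12  0.49  1.75 -0.86] p [ 638.4 -271.2  187.9] tilt43.0 taz100.2 yaz9.3 ypitch-0.8 w10.1 g0.0 f [ 0.1 -0.3 -0.6]
grasp [ 640.6 -283.7  201.6]
post 50 [ 639.78306582 -227.70167697  100.03769905]
jar 655 [ 484.81973047 -227.91415     115.08159069] ((484.6011047363281, -228.41835021972656), 28.946077346801758)
```

Call:
{"method": "play_rows", "body": {
  "dp": [
    [0,0,-16],
    [0,0,-20],
    [0,0,-20],
    [0,0,-20],
    [0,0,-18],
    [1,0,-12],
    [0,10,-4],
    [0,8,0]
  ],
  "yaw": [0,0,0,0,0,0,0,0]
}}

```text
t: 32.0
ee_pos: [639.5, -250.3, 76.0]
orientation: [-1.607, -1.898, -0.618]
ft_force: [0.7, -0.1, -1.0]
width: 10.2
grasp_force: 0.0
```

```bash
python3 -c "
from h import *
st()
R=85.3;c=np.array([555.5,-228.4])
p=lambda a:c+R*np.array([np.cos(np.radians(a)),np.sin(np.radians(a))])
for a in range(-8,80,4): print(a,p(a).round(1),(p(a+4)-p(a)).round(1))
"
```

```text
t32.00 q [-0.62  0.95  1.18  0.49  1.6  -0.92] p [ 639.5 -250.3   76. ] tilt43.1 taz100.7 yaz9.8 ypitch-0.9 w10.2 g0.0 f [ 0.7 -0.1 -1. ]
grasp [ 641.9 -262.8   89.7]
-8 [ 640.  -240.3] [0.6 5.9]
-4 [ 640.6 -234.4] [0.2 6. ]
0 [ 640.8 -228.4] [-0.2  6. ]
4 [ 640.6 -222.4] [-0.6  5.9]
8 [ 640.  -216.5] [-1.   5.9]
12 [ 638.9 -210.7] [-1.4  5.8]
16 [ 637.5 -204.9] [-1.8  5.7]
20 [ 635.7 -199.2] [-2.2  5.5]
24 [ 633.4 -193.7] [-2.6  5.4]
28 [ 630.8 -188.4] [-3.   5.2]
32 [ 627.8 -183.2] [-3.3  4.9]
36 [ 624.5 -178.3] [-3.7  4.7]
40 [ 620.8 -173.6] [-4.   4.4]
44 [ 616.9 -169.1] [-4.3  4.1]
48 [ 612.6 -165. ] [-4.6  3.8]
52 [ 608.  -161.2] [-4.8  3.5]
56 [ 603.2 -157.7] [-5.   3.2]
60 [ 598.2 -154.5] [-5.3  2.8]
64 [ 592.9 -151.7] [-5.4  2.4]
68 [ 587.5 -149.3] [-5.6  2. ]
72 [ 581.9 -147.3] [-5.7  1.6]
76 [ 576.1 -145.6] [-5.8  1.2]
```

Call:
{"method": "play_rows", "body": {
  "dp": [
    [0.2,5,0],
    [0.2,5,0],
    [0.4,3,0],
    [0.3,3,0],
    [0.1,3,0],
    [0.1,3,0]
  ],
  "yaw": [-1,-1,0,0,2,2]
}}

```text
t: 32.5
ee_pos: [641.4, -230.0, 79.0]
orientation: [-1.57, -1.928, -0.603]
ft_force: [-0.5, 0.4, 0.8]
width: 10.5
grasp_force: 0.0
```

Call:
{"method": "play_rows", "body": {
  "dp": [
    [-0.2,6,0],
    [-0.6,5.9,0],
    [-1,5.9,0],
    [-1.4,5.8,0],
    [-1.8,5.7,0],
    [-2.2,5.5,0]
  ],
  "yaw": [4,4,4,4,4,4]
}}

```text
t: 33.0
ee_pos: [634.8, -196.4, 78.5]
orientation: [-1.111, -2.171, -0.418]
ft_force: [-0.4, -5.4, 1.4]
width: 10.7
grasp_force: 2.7
```

```bash
cat >> h.py <<'E'
def cs(c=(555.5,-228.4)):
    o,R,g=st(); p=o['ee_pos'][:2]-c; print('tcp ang%.1f R%.1f'%(np.degrees(np.arctan2(p[1],p[0])),np.hypot(*p)))
    im=viewer.get_image('side'); P=cloud(im); h=cv2.cvtColor(im['pixels'],cv2.COLOR_RGB2HSV).astype(int)
    s=np.zeros(P.shape[:2],bool); s[295:345,395:440]=1
    k=s&((h[...,0]<6)|(h[...,0]>174))&(h[...,1]>150)&(h[...,2]>60); r,cc=np.nonzero(k); print('knob px n%d (%.2f,%.2f)'%(len(r),cc.mean(),r.mean()),'xyz',P[k].mean(0).round(1))
    s[:]=0; s[180:360,240:400]=1
    red=s&((h[...,0]<6)|(h[...,0]>175))&(h[...,1]>200)&(h[...,2]>90)&(P[...,2]>112)&(P[...,2]<124)
    j=P[red]; 
    if len(j): (x,y),rr=cv2.minEnclosingCircle(j[:,:2].astype(np.float32)); print('jar n%d %.1f %.1f r%.1f ang%.1f'%(len(j),x,y,rr,np.degrees(np.arctan2(y+2.5-c[1],x-c[0]))%360))
    return im
E
python3 -c "
from h import *
im=cs()"
```

```text
t33.00 q [-0.47  0.99  1.09  0.31  1.75 -1.15] p [ 634.8 -196.4   78.5] tilt42.8 taz126.9 yaz36.1 ypitch-0.8 w10.7 g2.7 f [-0.4 -5.4  1.4]
grasp [ 642.4 -206.6   92.2]
tcp ang22.0 R85.5
knob px n65 (412.69,321.22) xyz [ 619.5 -382.4   42.9]
jar n475 488.8 -256.5 r29.6 ang201.0
```

Call:
{"method": "play_rows", "body": {
  "dp": [
    [-2.6,5.4,0],
    [-3,5.2,0],
    [-3.3,4.9,0],
    [-3.7,4.7,0]
  ],
  "yaw": [4,4,4,4]
}}

```text
t: 33.38
ee_pos: [622.8, -176.0, 78.5]
orientation: [-0.793, -2.283, -0.293]
ft_force: [2.7, -5.3, 1.1]
width: 10.5
grasp_force: 2.5
```

Call:
{"method": "play_rows", "body": {
  "dp": [
    [-2,2.2,0],
    [-2,2.2,0],
    [-2.1,2.1,0]
  ],
  "yaw": [2,2,2]
}}

```text
t: 33.63
ee_pos: [616.4, -168.4, 78.9]
orientation: [-0.671, -2.313, -0.247]
ft_force: [4.8, -3.4, 4.2]
width: 10.6
grasp_force: 3.4
```

```bash
python3 -c "
from h import *
im=cs()"
```

```text
t33.63 q [-0.35  0.99  1.09  0.14  1.8  -1.38] p [ 616.4 -168.4   78.9] tilt42.8 taz148.7 yaz57.9 ypitch-0.7 w10.6 g3.4 f [ 4.8 -3.4  4.2]
grasp [ 627.3 -175.    92.6]
tcp ang44.6 R85.5
knob px n65 (412.72,321.08) xyz [ 629.3 -376.3   30.9]
jar n499 503.5 -280.8 r28.2 ang223.8
```

Call:
{"method": "play_rows", "body": {
  "dp": [
    [-2.2,2,0],
    [-2.2,2,0],
    [-2.3,1.9,0]
  ],
  "yaw": [2,2,2]
}}

```text
t: 33.93
ee_pos: [609.2, -162.9, 78.6]
orientation: [-0.549, -2.34, -0.198]
ft_force: [5.1, -2.3, 4.1]
width: 10.6
grasp_force: 3.3
```

Call:
{"method": "play_rows", "body": {
  "dp": [
    [-2.4,1.8,0],
    [-2.4,1.7,0]
  ],
  "yaw": [2,2]
}}

```text
t: 34.1
ee_pos: [603.8, -158.9, 78.5]
orientation: [-0.466, -2.353, -0.166]
ft_force: [0.4, -0.7, 1.9]
width: 10.1
grasp_force: 0.9
```

```bash
python3 -c "
from h import *
im=cs()"
```

```text
t34.10 q [-0.3   0.97  1.12  0.05  1.8  -1.49] p [ 603.8 -158.9   78.5] tilt42.9 taz158.7 yaz67.9 ypitch-0.7 w10.1 g0.9 f [ 0.4 -0.7  1.9]
grasp [ 615.7 -163.6   92.2]
tcp ang55.2 R84.6
knob px n59 (410.46,319.71) xyz [ 627.4 -371.9   32. ]
jar n506 514.0 -289.7 r28.4 ang234.8
```

Call:
{"method": "play_rows", "body": {
  "dp": [
    [2,-1.4,0],
    [4,-3,0],
    [8,-5,0],
    [10,-6,6],
    [12,-6,14],
    [12,-5,16],
    [12,-5,16],
    [12,-5,16]
  ],
  "yaw": [0,0,0,0,0,0,0,0]
}}

```text
t: 34.82
ee_pos: [676.2, -196.1, 146.2]
orientation: [-0.469, -2.351, -0.167]
ft_force: [0.7, -0.3, -0.1]
width: 10.5
grasp_force: 0.0
```

Call:
{"method": "play_rows", "body": {
  "dp": [
    [5,-2,16],
    [5,-2,16],
    [0,0,16],
    [0,0,8],
    [0,0,0]
  ],
  "yaw": [0,0,0,0,0]
}}

```text
t: 35.23
ee_pos: [686.5, -199.8, 204.2]
orientation: [-0.469, -2.355, -0.166]
ft_force: [-0.4, -0.9, -0.3]
width: 10.5
grasp_force: 0.0
```

```bash
python3 -c "
from h import *
im=cs(); 
t=viewer.get_image('top'); P=cloud(t)
w=(abs(P[...,2]-115)<5)&(np.hypot(P[...,0]-515,P[...,1]+288)<50); q=P[w]; print('jar top',len(q),cv2.minEnclosingCircle(q[:,:2].astype(np.float32)) if len(q) else 0)
w=(abs(P[...,2]-100)<4)&(np.hypot(P[...,0]-603,P[...,1]+159)<40); q=P[w]; print('post',len(q),q.mean(0) if len(q) else 0)
A=t['pixels'][120:320,300:500]; B=im['pixels'][220:420,240:440]
cv2.imwrite('pics/fin.png',np.hstack([cv2.resize(A,(400,400)),cv2.resize(B,(400,400))])[:,:,::-1])"
```

```text
t35.23 q [-0.32  1.01  0.75  0.05  2.13 -1.49] p [ 686.5 -199.8  204.2] tilt42.8 taz158.6 yaz67.8 ypitch-0.7 w10.5 g0.0 f [-0.4 -0.9 -0.3]
grasp [ 698.3 -204.4  218. ]
tcp ang12.3 R134.1
knob px n59 (410.47,319.88) xyz [ 627.4 -372.    31.6]
jar n496 515.7 -291.4 r28.4 ang236.7
jar top 0 0
post 0 0
```

View pics/fin.png

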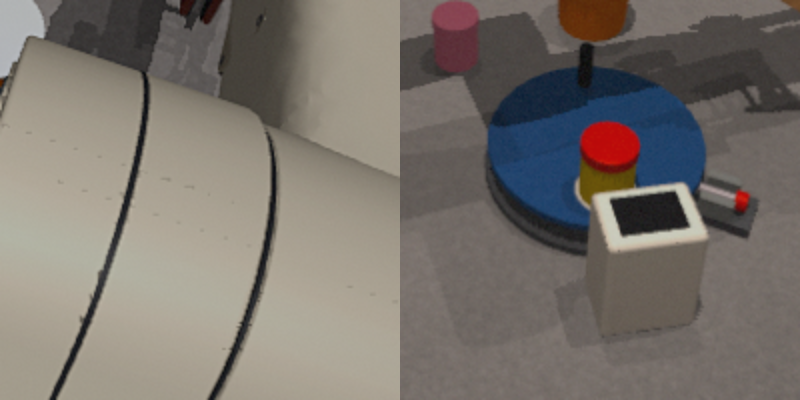

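```bash
python3 -c "
from h import *
print(ticket.close_job())"
```

```text
the job is handed in; nothing more can be done
None
```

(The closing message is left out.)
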